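Feed a row of cigar boxes home and emboss the first lid

ROBOT

A 6-joint arm with a two-finger parallel gripper is mounted at the origin on the work surface. World frame = base frame: x ahead of the robot, y to its left, z up, the work surface at z = 0. Lengths are in m, angles in degrees, forces in N, time in s.
With the tool pointing down it reaches from about 0.3 to 0.75 m from the base axis. Payload 8.5 kg.
Tool frame: the origin (TCP) lies on the centre line of the jaws, within the pads' length; the fingertips stand 17 mm ahead of it and the grasp point (between the pads) lies 2 mm behind it (env.tcp_to_tips is the distance from the TCP to the fingertips, in m); z points along the fingers, y is the line along which they close (so a half turn about z gives the same grasp; the last joint's range is limited). The gripper opens to 85 mm and grips with 20 to 120 N. Pads are 22 mm wide; open, the fingers measure 114 mm over their backs; the gripper's body (76 mm by 85 mm) begins 54 mm behind the grasp point. The pads swing forward as they close: fully open they stand 13 mm farther back than shut.
Start: joints at [-87.852, 21.807, 74.336, -0, 83.858, -12.336], TCP at [0.138, -0.533, 0.248] pointing down, gripper open.
Joint ranges: [-178.18, 178.18], [-50.72, 133.34], [12.68, 142.11], [-81.47, 261.47], [9.98, 163.14], [-165.26, 165.26]. Speed limits (degrees/s): [136.94, 136.94, 180, 180, 180, 180].

INTERFACE

Orientations are given as a 3x3 rotation matrix whose columns are the frame's x, y, z axes.
In Python, from rig import env gives the robot as it stands. The module is installed in compiled form; this text tells all that it offers.
- The arm moves only by the shell command python3 -m pendant 'ROWS' [FORCE]. ROWS is JSON, a list of rows, each a list of 7 numbers: the opening, from 0 (shut) to 1 (fully open), then the shift along the tool's x, y, z in m, then the turn, a rotation vector about the tool's x, y, z in rad. A call has 1 to 5 rows; each row is the pose to reach, as a shift and turn from the pose commanded when the call began, along the tool's axes at that moment; what a row does not reach only later rows make up. A row lasts 1/8 s, in which the tool goes at most 62.5 mm and 10.7 degrees, less where a joint would pass 70% of its speed; a pose out of reach is approached as far as the arm can. A call with a gripper value outside its range is refused whole. The fingers move at their own pace and stop on an object; FORCE is the grip in N (left out, the last holds). Time passes only in rows, so rows that repeat a pose let the fingers close. It gives the time, the measured TCP pose, the force, the opening and the grip force at its end, in the units of the state.
- env.observe(): the state, without advancing time (a new reading comes with each control period).
- env.get_image(name): name is "side" or "top"; returns a dict with "image" (480x640x3 uint8, blue, green, red), "fx", "fy", "cx", "cy" (pixels), "k1" (the pictures are not rectified: a ray, as slopes to the right and down, at radius r is drawn at 1 + k1 r^2 times it, then the intrinsics apply), "pose" (4x4, takes a point from camera to world coordinates). Camera axes: x right, y up, looking along -z (the intrinsics and any distortion apply to the point x, -y, -z); pixel columns grow to the right and rows downward; lengths in m; the calibration is good to about 2 mm. A picture is of the moment at which its call begins. There is no depth.
- env.close_job(): hands the job in; it is judged then, once.
Trained networks look in the newest picture that a camera, given by its name, has taken for a name from the list of things; names that differ only in an ending like _2 or _b are one class to them, and where a whole thing is asked for, a point or a joint stands for the part that bears it (a point fixed in the world has none). Each returns a list of dicts, best first, with "conf" (0 to 1); they miss things now and then, are a little off and sometimes report something else, mostly with a low value. They report only what shows in the picture. A call takes as long as a camera call. They do not tell look-alikes from the thing itself.
- env.find_in(camera, thing): "bbox" ([centre column, centre row, width, height] in pixels, round what is visible of it).
- env.trace(camera, thing): "mask" (480x640 bool, what is visible of it) and "bbox" ([centre column, centre row, width, height] in pixels, round what is visible of it).
- env.tip_of(camera, thing): "centre" ([column, row] in pixels: a listed point, or the origin of a listed thing).
The state is a dict: "time_s": time; "q": joint angles; "qvel": joint speeds; "joint_efforts": joint torques, N m; "position": TCP position; "tool_rot": TCP orientation; "ft_force": force on the tool from outside, world axes, zero at the start; "wrist_torque": the same for the moment, N m; "grip_width": finger opening in m; "gripper_force": force on a finger pad.
Only numpy, scipy, OpenCV 4.12 (cv2) and the standard library are available. Lean on these libraries where they do the work, as an engineer would, in place of code of your own. Each camera call takes 0.05 s, during which the arm holds its last target. There are 200 camera calls.

TASK

With the fingertips, push the row of five cedar cigar boxes along the feed rail as one train, steadily and without slamming it, until the first box is fully home against the end stop under the embossing press and no gaps are left in the row. Then press the press's hand lever all the way down so that the die bears on that box's lid, hold it there a moment, and let the lever come back up. Nothing is gripped or lifted, and the other things on the bench stay where they are.

Things in the scene. Friction and masses are not known exactly. Their poses are not given: they have to be found in the camera images.
- press: Grey cast lid-embossing hand press (arbor press, 350 mm high) with its box feed rail, one fixed unit. Origin on the bench top, mid-width of the rail; y = feed direction, towards the end stop and press; x across the rail, z up. Its head overhangs the bed from y = 118 mm on, x = -33 to 33, underside at z = 173, top 273 mm; foot and column stand at y = 205 to 358 mm.
- feed_bed (a point): Middle of the feed rail, on the bed's top, at (0, -80, 12) mm in the press frame, axes as the press's. The bed is a flat steel plate 170 mm wide, top at z = 12 mm, from y = -335 to 205 mm in the press frame. Two guide strips 3 mm thick stand along it from y = -330 to 170 mm, inner faces at x = -72 and +72 mm, tops at z = 36 mm.
- stop (a point): End stop of the feed rail, a steel plate 110 mm wide across the rail, top at z = 48 mm in the press frame. This point is the middle of the face that the first box must touch, at (0, 190, 30) mm in the press frame; axes as the press's.
- box1: Cedar slide-lid cigar box, first (front) box, the one nearest the end stop: 140 mm across the rail (x), 60 along it (y), 50 high, 0.2 kg, origin at the centre of its underside, axes as the press's. Slides on the bed with 2 mm to spare at each guide. Home, its origin is at y = 160 mm in the press frame.
- box2: Cedar slide-lid cigar box, second box of the row: 140 mm across the rail (x), 60 along it (y), 50 high, 0.2 kg, origin at the centre of its underside, axes as the press's. Slides on the bed with 2 mm to spare at each guide. Home, its origin is at y = 100 mm in the press frame.
- box3: Cedar slide-lid cigar box, third box of the row: 140 mm across the rail (x), 60 along it (y), 50 high, 0.2 kg, origin at the centre of its underside, axes as the press's. Slides on the bed with 2 mm to spare at each guide. Home, its origin is at y = 40 mm in the press frame.
- box4: Cedar slide-lid cigar box, fourth box of the row: 140 mm across the rail (x), 60 along it (y), 50 high, 0.2 kg, origin at the centre of its underside, axes as the press's. Slides on the bed with 2 mm to spare at each guide. Home, its origin is at y = -20 mm in the press frame.
- box5: Cedar slide-lid cigar box, last (rear) box of the row: 140 mm across the rail (x), 60 along it (y), 50 high, 0.2 kg, origin at the centre of its underside, axes as the press's. Slides on the bed with 2 mm to spare at each guide. Home, its origin is at y = -80 mm in the press frame. Push its free rear face (y = -30 mm), below 40 mm of its height lest it tip; the row takes 4 to 10 N.
- lever (a joint): Angle of the press's hand lever, rad: 0 = up at rest (the lever rises 28 degrees above level, pointing to -y over the rail), growing as it is pushed down; at 0.60 the die meets the lid of a box under it, 0.67 is its end stop. A spring brings it up again: about 3 N at the grip starts it, 6 N keeps it down, plus what the die bears.
- lever_grip (a point): Centre of the lever's round black grip, 26 mm thick and 86 mm long along the lever, 165 mm from the pivot. It swings in the upright plane x = -53 mm of the press frame: at (-53, 51, 302) mm there with the lever up, about (-53, 34, 196) fully down. Its axes turn with the lever (as the press's when up).
- lever_pivot (a point): Pivot axis of the lever (parallel to the press's x axis), on the robot's side of the press head, at (-53, 197, 225) mm in the press frame.
- ram: Square steel ram with a brass die plate 100 x 46 x 12 mm at its foot, origin at the centre of the die's underside, at (0, 160, 77) mm in the press frame when up, 15 mm above the lids; it goes straight down 25 mm for each radian of the lever.
- mug: white coffee mug with a handle, 80 mm wide, 95 mm high; bystander, leave alone; origin at the centre of its underside
- glue_jar: screw-lid glass glue jar, 60 mm wide, 75 mm high; bystander, leave alone; origin at the centre of its underside
- tape: roll of paper tape lying flat, 84 mm wide, 24 mm high; bystander, leave alone; origin at the centre of its underside
- chaveta: flat half-round steel leaf knife, 135 x 100 x 4 mm, lying flat; bystander, leave alone; origin at the centre of the underside of its square part
- bundle: tied bundle of eight cigars, 130 x 55 x 50 mm; bystander, leave alone; origin at the centre of its underside
- ring_gauge: flat brass gauge plate with four holes, 65 x 130 x 6 mm; bystander, leave alone; origin at the centre of its underside
- spare_die: spare brass die with a square steel shank standing on it, 60 x 46 x 42 mm; bystander, leave alone; origin at the centre of its underside
Mind the look-alikes: they are no part of the job. What is shaped like the box5 but turquoise or yellow is not meant.

How it is judged (in metres and radians):
On the way, in this order (a step that is already met when the one before it is completed fails the run):
1. all five boxes are home: first against the stop, no gaps (y of box1 in the frame of press between 0.156 and 0.164 m and z of each of box1, box2, box3, box4, box5 in the frame of press below 0.016 m and angle between the y axis of each of box1, box2, box3, box4, box5 and the y axis of press, either way round below 0.05 rad and y of box2 in the frame of press between 0.096 and 0.104 m and y of box3 in the frame of press between 0.036 and 0.044 m and y of box4 in the frame of press between -0.024 and -0.016 m and y of box5 in the frame of press between -0.084 and -0.076 m), for 0.2 s.
2. the lever is down and the die bears on the first box's lid, the row still home (all of step 1 and value of joint lever above 0.56 rad and contact force between ram and box1 above 5 N), for 0.3 s.
At the end, for the whole second after the job is handed in: The five boxes stand on the bed at rest, square to the rail (0.05 rad), each within 4 mm of its place in a closed row against the stop; the lever is back up (under 0.08 rad) after it held the die on the first lid (over 5 N, past 0.56 rad) for 0.3 s (all of step 1 and value of joint lever below 0.08 rad and linear speed of each of box1, box2, box3, box4, box5 below 0.02 m/s); the robot touches nothing.
It fails at once if a box is lifted off the bed or tipped (z of any of box1, box2, box3, box4, box5 in the frame of press above 0.022 m or angle between any of box1, box2, box3, box4, box5's own z axis and vertical above 0.15 rad).
It fails at once if the row is broken up instead of travelling as one train (a gap of more than about 20 mm) (distance between box1 and box5 above 0.262 m).
It fails at once if the row is shoved or slammed (first box faster than 0.3 m/s) (linear speed of box1 above 0.3 m/s).
It fails at once if the lever is worked before the row is home (value of joint lever above 0.3 rad and y of box1 in the frame of press below 0.15 m).
It fails at once if another thing on the bench is moved by more than 30 mm (distance of any of mug, glue_jar, tape, chaveta, bundle, ring_gauge, spare_die from where it was at the start of the episode above 0.03 m).
It also fails if it takes over 58 s, if anything falls off the work surface, if the arm or the gripper's body presses on something with over 40 N, if the wrist force passes 120 N, or if a joint passes its speed limit or range.

## Working session

There is one attempt and no reset: what is moved stays moved. The work goes in short steps, Python scripts to look and compute and a shell command to move; the robot and the scene stay as the last step left them, time stands still between calls to the robot, and variables do not carry over. Pictures are saved under pics/ and viewed, at most 10 in all, crops included, and the job is handed in when it is done.

```bash
mkdir -p pics; cat > h.py <<'E'
import numpy as np, cv2
from rig import env
def ray(im,uv):
    u,v=uv; d=np.array([(u-im['cx'])/im['fx'],(v-im['cy'])/im['fy']]); s=d.copy()
    for _ in range(20): s=d/(1+im['k1']*(s@s))
    P=np.array(im['pose']); return P[:3,3],P[:3,:3]@np.array([s[0],-s[1],-1])
def onz(im,uv,z):
    o,d=ray(im,uv); return o+d*(z-o[2])/d[2]
def proj(im,p):
    P=np.array(im['pose']); c=P[:3,:3].T@(np.array(p)-P[:3,3]); s=np.array([c[0],-c[1]])/-c[2]
    s=s*(1+im['k1']*(s@s)); return np.array([im['fx']*s[0]+im['cx'],im['fy']*s[1]+im['cy']])
E
python3 - <<'E'
from h import *
for c in ['top','side']:
    im=env.get_image(c); cv2.imwrite(f'pics/{c}0.png',im['image'])
    print(c,np.round(im['pose'],3).tolist(),im['fx'],im['k1'])
    for t in ['press','box1','box5','lever','mug']:
        print(t,[(round(r['conf'],2),np.round(r['bbox']).tolist()) for r in env.find_in(c,t)][:7])
    for t in ['press','feed_bed','stop','box5','lever_grip','lever_pivot','ram']:
        print(t,[(round(r['conf'],2),np.round(r['centre'],1).tolist()) for r in env.tip_of(c,t)][:7])
s=env.observe(); print(s['time_s'],s['position'],np.round(s['tool_rot'],3).tolist(),s['ft_force'],s['grip_width'])
E
```

```text
top [[-0.086, 0.974, -0.209, 0.363], [-0.996, -0.084, 0.017, -0.055], [-0.001, 0.209, 0.978, 1.068], [0.0, 0.0, 0.0, 1.0]] 455.5565649746096 -0.005832078176886774
press [(0.73, [236.0, 247.0, 346.0, 85.0]), (0.59, [252.0, 181.0, 37.0, 56.0])]
box1 [(0.94, [220.0, 249.0, 26.0, 61.0]), (0.93, [326.0, 245.0, 27.0, 64.0]), (0.83, [246.0, 247.0, 27.0, 63.0]), (0.69, [298.0, 244.0, 27.0, 67.0]), (0.66, [441.0, 347.0, 63.0, 72.0]), (0.57, [460.0, 239.0, 62.0, 63.0])]
box5 [(0.94, [220.0, 249.0, 26.0, 61.0]), (0.93, [326.0, 245.0, 27.0, 64.0]), (0.83, [246.0, 247.0, 27.0, 63.0]), (0.69, [298.0, 244.0, 27.0, 67.0]), (0.66, [441.0, 347.0, 63.0, 72.0]), (0.57, [460.0, 239.0, 62.0, 63.0])]
lever [(0.7, [179.0, 251.0, 109.0, 29.0])]
mug [(0.56, [254.0, 181.0, 36.0, 54.0])]
press []
feed_bed [(0.42, [316.9, 189.7])]
stop [(0.96, [178.4, 245.9])]
box5 [(0.9, [225.9, 248.6]), (0.78, [252.5, 249.9]), (0.71, [271.8, 250.3]), (0.71, [458.2, 239.5]), (0.67, [301.7, 244.7]), (0.65, [440.7, 345.3]), (0.59, [323.5, 248.9])]
lever_grip [(0.81, [215.9, 249.4]), (0.51, [274.0, 246.3])]
lever_pivot [(0.82, [14
[... 744 characters left out ...]
311.0, 363.0, 28.0, 37.0]), (0.39, [234.0, 315.0, 34.0, 49.0])]
lever [(0.59, [301.0, 317.0, 45.0, 135.0])]
mug [(0.91, [236.0, 314.0, 33.0, 50.0]), (0.35, [286.0, 357.0, 162.0, 247.0])]
press []
feed_bed []
stop [(0.96, [276.3, 400.2])]
box5 [(0.76, [312.4, 304.0]), (0.73, [287.1, 367.0]), (0.71, [307.1, 324.6]), (0.66, [317.8, 290.6]), (0.63, [297.0, 345.6]), (0.56, [342.5, 220.7]), (0.56, [414.1, 245.5])]
lever_grip [(0.89, [315.3, 265.8])]
lever_pivot [(0.82, [288.8, 349.9]), (0.16, [315.6, 264.4])]
ram [(0.97, [273.4, 376.6])]
1.3 [ 0.13757343 -0.53251404  0.24832564] [[0.968, 0.25, -0.0], [0.25, -0.968, -0.0], [-0.0, 0.0, -1.0]] [-0.31974255 -0.01892349 -0.38750565] 0.08535277289683352
```

View pics/top0.png

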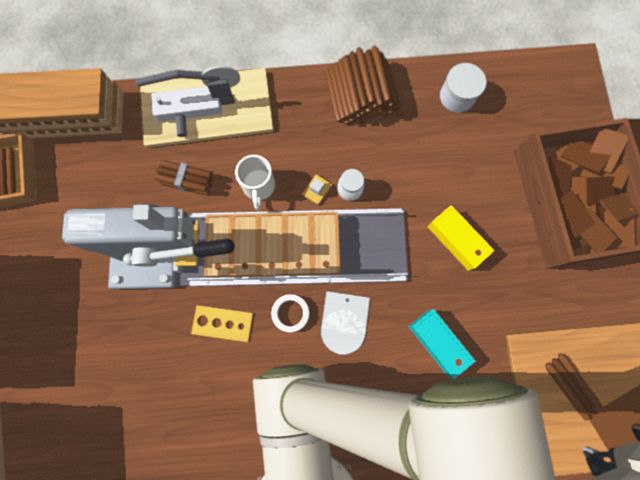

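View pics/side0.png

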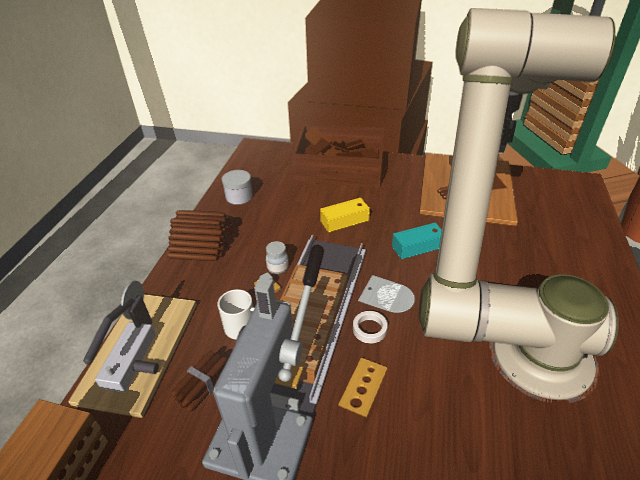

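The top view shows the press at (120,250), the rail running right to (407,245), and the cedar row at columns 205–340. The rear box is centred at about (326,245) and the lever grip is at (216,249). Candidates for box5 are the cedar box at (326,245), the yellow block at (460,239) and the turquoise block at (441,347). I choose the cedar one because it sits on the rail.

```bash
cat > fit.py <<'E'
from h import *
from scipy.optimize import least_squares
T=env.get_image('top');S=env.get_image('side')
pts={'stop':(0,.19,.03),'lever_grip':(-.053,.051,.302),'lever_pivot':(-.053,.197,.225),'ram':(0,.16,.077)}
obs=[]
for c,im in(('top',T),('side',S)):
    for n,p in pts.items():
        r=env.tip_of(c,n)
        if r and r[0]['conf']>.55: obs.append((n,im,np.array(p),np.array(r[0]['centre'])))
for p,uv in[((.085,-.335,.012),(407,209.5)),((-.085,-.335,.012),(407.5,281.5))]: obs.append(('corner',T,np.array(p),np.array(uv)))
def W(x,p):
    c,s=np.cos(x[2]),np.sin(x[2]); return np.array([x[0]+c*p[0]-s*p[1],x[1]+s*p[0]+c*p[1],p[2]])
f=lambda x:np.concatenate([proj(i,W(x,p))-uv for _,i,p,uv in obs])
r=least_squares(f,[.45,.1,0],loss='soft_l1')
x=r.x; print('press',x)
for o,e in zip(obs,f(x).reshape(-1,2)): print(o[0],'T' if o[1] is T else 'S',np.round(e,1))
np.save('press.npy',x)
def inv(x,w):
    c,s=np.cos(x[2]),np.sin(x[2]);d=w[:2]-x[:2];return np.array([c*d[0]+s*d[1],-s*d[0]+c*d[1]])
if __name__=='__main__':
    for u in(338,340,342):print(u,inv(x,onz(T,(u,243),.062)))
    im=T['image'].copy()
    for yy in(-.335,-.1,.0,.19):
        for xx in(-.072,.072):
            q=proj(T,W(x,(xx,yy,.012)));cv2.circle(im,tuple(np.round(q).astype(int).tolist()),2,(0,0,255),-1)
    c=im[190:310,180:420];cv2.imwrite('pics/crop1.png',cv2.resize(c,None,fx=3.3,fy=3.3,interpolation=cv2.INTER_CUBIC))
E
python3 fit.py
```

```text
press [ 0.56480611  0.05652134 -0.06134653]
stop T [-43.6  -0.6]
lever_grip T [-0.4  1.4]
lever_pivot T [-2.5 -2.2]
ram T [ 1.6 -0.9]
stop S [-1.  -1.4]
lever_grip S [ 1.1 -1.8]
lever_pivot S [0.7 0.1]
ram S [ 2.3 -0. ]
corner T [-3.4  0.4]
corner T [ 0.8 -0.8]
338 [-0.00140636 -0.17256273]
340 [-0.00151912 -0.17705842]
342 [-0.00163188 -0.1815541 ]
```

View pics/crop1.png

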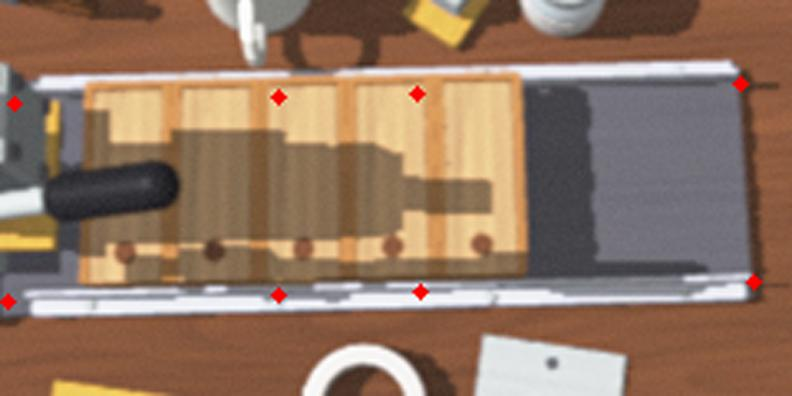

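The crop confirms box5 as the rear cedar box. Its rear edge is at about (339,243), which is y ≈ -0.175 in the press frame, so the push is about 65 mm.

```bash
cat > go.py <<'E'
import sys; from h import *
from scipy.spatial.transform import Rotation as R
# target: press-frame TCP x y z(m); prints tool-frame shift and turn
x=np.load('press.npy');c,s=np.cos(x[2]),np.sin(x[2])
def tgt(p,Rt=None,o=None):
    o=o or env.observe();w=np.array([x[0]+c*p[0]-s*p[1],x[1]+s*p[0]+c*p[1],p[2]])
    A=np.array(o['tool_rot']); rv=R.from_matrix(A.T@Rt).as_rotvec() if Rt is not None else 0
    print('world',w.round(4),'shift',(A.T@(w-o['position'])).round(4),'turn',np.round(rv,4))
def inpress(w):
    d=np.array(w)[:2]-x[:2];return np.array([c*d[0]+s*d[1],-s*d[0]+c*d[1],w[2]])
px=np.array([c,s,0]);py=np.array([-s,c,0])
Rdown=np.c_[np.cross(px,[0,0,-1]),px,[0,0,-1]]
if __name__=='__main__':
    o=env.observe();print(o['time_s'],'press xyz',inpress(o['position']).round(4),'F',np.round(o['ft_force'],1),'w',round(o['grip_width'],4),'q',np.round(o['q'],0))
    tgt([float(v) for v in sys.argv[1:4]],Rdown,o)
E
python3 -c "from rig import env;print(env.tcp_to_tips)"; python3 go.py 0 -.24 .2
```

```text
0.017
1.8 press xyz [-0.3904 -0.6141  0.2483] F [ 0.  -0.   0.6] w 0.0853 q [-88.  22.  74.  -0.  84. -12.]
world [ 0.5501 -0.183   0.2   ] shift [ 0.4868 -0.2352  0.0483] turn [-0.      0.     -1.2567]
```

```bash
python3 -m pendant '[[0.7,0.054,-0.026,0.005,0,0,-0.14],[0.7,0.108,-0.052,0.01,0,0,-0.28],[0.7,0.162,-0.078,0.016,0,0,-0.42],[0.7,0.216,-0.104,0.021,0,0,-0.56],[0.7,0.27,-0.13,0.027,0,0,-0.70]]'; python3 go.py 0 -.24 .2
```

```text
time_s: 2.42
position: [0.3677, -0.3378, 0.2214]
tool_rot: [[0.576, 0.818, 0.0], [0.818, -0.576, -0.001], [-0.0, 0.001, -1.0]]
ft_force: [0.8, -1.5, 0.7]
grip_width: 0.0595
gripper_force: 0.0
2.425 press xyz [-0.1725 -0.4056  0.2214] F [ 0.8 -1.5  0.7] w 0.0595 q [-56.  18.  85.  -0.  77. -21.]
world [ 0.5501 -0.183   0.2   ] shift [0.2315 0.0599 0.0214] turn [ 6.000e-04  5.000e-04 -5.523e-01]
```

```bash
python3 -m pendant '[[0.7,0.058,0.015,0.005,0,0,-0.14],[0.7,0.115,0.03,0.01,0,0,-0.28],[0.7,0.173,0.045,0.015,0,0,-0.42],[0.7,0.2315,0.06,0.021,0,0,-0.552],[0.7,0.2315,0.06,0.021,0,0,-0.552]]'; python3 go.py 0 -.24 .046
```

```text
time_s: 3.05
position: [0.5514, -0.1823, 0.1995]
tool_rot: [[0.06, 0.998, -0.0], [0.998, -0.06, 0.001], [0.001, -0.001, -1.0]]
ft_force: [-0.1, 1.2, 0.9]
grip_width: 0.0596
gripper_force: 0.0
3.05 press xyz [ 0.0013 -0.2392  0.1995] F [-0.1  1.2  0.9] w 0.0596 q [-30.  27.  74.   0.  79. -27.]
world [ 0.5501 -0.183   0.046 ] shift [-0.0009 -0.0012  0.1535] turn [-0.0005 -0.0008  0.0014]
```

```bash
python3 -m pendant '[[0.7,-0.001,-0.001,0.04,0,0.1,0],[0.7,-0.001,-0.001,0.09,0,0.2,0],[0.7,-0.001,-0.001,0.135,0,0.2,0],[0.7,-0.001,-0.001,0.155,0,0.2,0],[0.7,-0.001,-0.001,0.155,0,0.2,0]]'; python3 go.py 0 -.2 .045; python3 -c "
from h import *
T=env.get_image('side');c=T['image'][180:400,220:420];cv2.imwrite('pics/s1.png',cv2.resize(c,None,fx=2.7,fy=2.7,interpolation=cv2.INTER_CUBIC))"
```

```text
time_s: 3.68
position: [0.5474, -0.1866, 0.0443]
tool_rot: [[0.067, 0.998, 0.011], [0.978, -0.068, 0.2], [0.2, -0.003, -0.98]]
ft_force: [0.4, -0.0, 0.5]
grip_width: 0.0597
gripper_force: 0.0
3.675 press xyz [-0.0024 -0.2437  0.0443] F [ 0.4 -0.   0.5] w 0.0597 q [-35.  39.  83.  11.  65. -36.]
world [ 0.5525 -0.1431  0.045 ] shift [0.043  0.0022 0.0081] turn [-0.002  -0.2013 -0.0065]
```

View pics/s1.png

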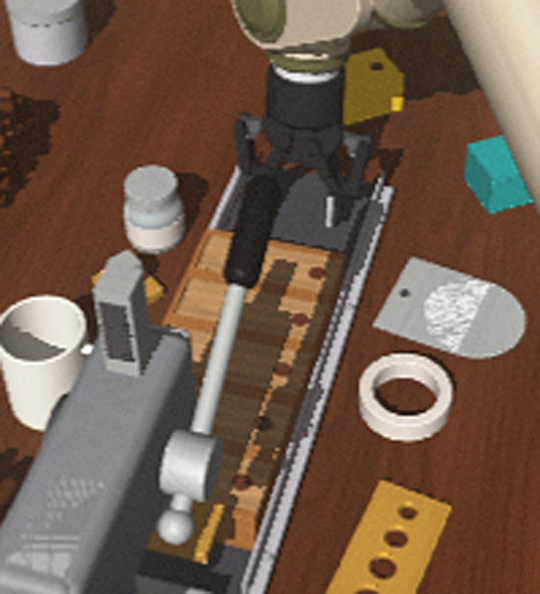

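The side view shows the fingertips inside the guides behind box5, at about (300,200) in the crop. The way is clear, so I'm approaching gently.

```bash
python3 -m pendant '[[0.7,0.012,0.001,0.0024,0,0,0],[0.7,0.023,0.002,0.0047,0,0,-0.003],[0.7,0.033,0.002,0.0067,0,0,-0.006],[0.7,0.041,0.002,0.0083,0,0,-0.006],[0.7,0.047,0.002,0.0096,0,0,-0.006]]'; python3 go.py 0 -.12 .045
```

```text
time_s: 4.35
position: [0.5536, -0.1377, 0.0453]
tool_rot: [[0.058, 0.998, 0.013], [0.978, -0.06, 0.198], [0.199, 0.001, -0.98]]
ft_force: [0.2, -0.5, -0.1]
grip_width: 0.0598
gripper_force: 0.0
4.35 press xyz [ 0.0008 -0.1946  0.0453] F [ 0.2 -0.5 -0.1] w 0.0598 q [-30.  38.  85.  11.  63. -33.]
world [ 0.5574 -0.0633  0.045 ] shift [ 0.073  -0.0006  0.0151] turn [ 0.0011 -0.1999  0.0018]
```

```bash
python3 -m pendant '[[0.7,0.004,0,0.0008,0,0,0],[0.7,0.009,0,0.0018,0,0,0],[0.7,0.015,0,0.003,0,0,0],[0.7,0.021,0,0.0043,0,0,0],[0.7,0.027,0,0.0055,0,0,0]]'; python3 go.py 0 -.12 .045
```

```text
time_s: 4.97
position: [0.5556, -0.112, 0.0453]
tool_rot: [[0.059, 0.998, 0.014], [0.979, -0.061, 0.196], [0.196, 0.002, -0.981]]
ft_force: [0.0, -5.7, -1.1]
grip_width: 0.0601
gripper_force: 3.3
4.975 press xyz [ 0.0011 -0.1688  0.0453] F [ 0.  -5.7 -1.1] w 0.0601 q [-28.  37.  86.  12.  62. -30.]
world [ 0.5574 -0.0633  0.045 ] shift [ 0.0478 -0.0011  0.0099] turn [ 0.0023 -0.1975  0.001 ]
```

Pushing at about 6 N. Continuing steadily.

```bash
python3 -m pendant '[[0.7,0.006,0,0.0012,0,0,0],[0.7,0.012,0,0.0024,0,0,0],[0.7,0.018,0,0.0036,0,0,0],[0.7,0.024,0,0.0048,0,0,0],[0.7,0.029,0,0.0058,0,0,0]]'; python3 go.py 0 -.12 .045; python3 -c "
from h import *
T=env.get_image('top');cv2.imwrite('pics/t2.png',cv2.resize(T['image'][190:310,120:360],None,fx=3.3,fy=3.3,interpolation=cv2.INTER_CUBIC))"
```

```text
time_s: 5.6
position: [0.5573, -0.0823, 0.0453]
tool_rot: [[0.059, 0.998, 0.014], [0.979, -0.06, 0.196], [0.196, 0.002, -0.981]]
ft_force: [-1.0, -6.9, -0.4]
grip_width: 0.0597
gripper_force: 3.2
5.6 press xyz [ 0.0011 -0.139   0.0453] F [-1.  -6.9 -0.4] w 0.0597 q [-25.  37.  87.  12.  61. -28.]
world [ 0.5574 -0.0633  0.045 ] shift [ 0.0186 -0.001   0.004 ] turn [ 0.0021 -0.1978  0.001 ]
```

View pics/t2.png

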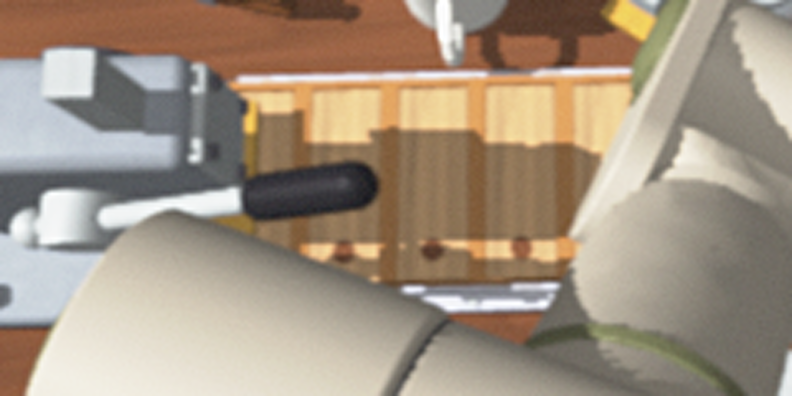

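The row is still closed, with no gaps between the boxes (crop columns 300–575). Final creep.

```bash
python3 -m pendant '[[0.7,0.003,0,0.0006,0,0,0],[0.7,0.006,0,0.0012,0,0,0],[0.7,0.009,0,0.0018,0,0,0],[0.7,0.011,0,0.0022,0,0,0],[0.7,0.0125,0,0.0025,0,0,0]]'; python3 go.py 0 -.12 .045
```

```text
time_s: 6.28
position: [0.558, -0.0696, 0.0453]
tool_rot: [[0.059, 0.998, 0.014], [0.979, -0.06, 0.196], [0.197, 0.002, -0.98]]
ft_force: [0.4, -6.0, -0.9]
grip_width: 0.0599
gripper_force: 3.1
6.275 press xyz [ 0.0009 -0.1263  0.0453] F [ 0.4 -6.  -0.9] w 0.0599 q [-24.  37.  87.  12.  61. -27.]
world [ 0.5574 -0.0633  0.045 ] shift [ 0.0061 -0.0009  0.0015] turn [ 0.0018 -0.1982  0.0011]
```

```bash
python3 -m pendant '[[0.7,0.0015,0,0.0003,0,0,0],[0.7,0.003,0,0.0006,0,0,0],[0.7,0.0045,0,0.0009,0,0,0]]'; python3 go.py 0 -.12 .045
```

```text
time_s: 6.65
position: [0.5583, -0.0651, 0.0453]
tool_rot: [[0.059, 0.998, 0.014], [0.979, -0.06, 0.196], [0.197, 0.002, -0.98]]
ft_force: [-0.7, -6.4, -0.6]
grip_width: 0.0601
gripper_force: 3.1
6.65 press xyz [ 0.001  -0.1218  0.0453] F [-0.7 -6.4 -0.6] w 0.0601 q [-23.  37.  87.  12.  61. -26.]
world [ 0.5574 -0.0633  0.045 ] shift [ 0.0017 -0.001   0.0006] turn [ 0.0018 -0.1982  0.001 ]
```

```bash
python3 -m pendant '[[0.7,0.0015,0,0.0003,0,0,0],[0.7,0.003,0,0.0006,0,0,0]]'; python3 go.py 0 -.12 .045
```

```text
time_s: 6.9
position: [0.5584, -0.0641, 0.0453]
tool_rot: [[0.058, 0.998, 0.014], [0.98, -0.06, 0.192], [0.193, 0.002, -0.981]]
ft_force: [-5.6, -22.4, 0.1]
grip_width: 0.0596
gripper_force: 11.3
6.9 press xyz [ 0.001  -0.1208  0.0453] F [ -5.6 -22.4   0.1] w 0.0596 q [-23.  36.  87.  12.  60. -26.]
world [ 0.5574 -0.0633  0.045 ] shift [ 0.0008 -0.001   0.0005] turn [ 0.0022 -0.1939  0.0016]
```

```bash
python3 -m pendant '[[0.7,0.0015,0,0.0003,0,0,0],[0.7,0.003,0,0.0006,0,0,0]]'; python3 go.py 0 -.12 .045
```

```text
time_s: 7.15
position: [0.5585, -0.0638, 0.0454]
tool_rot: [[0.058, 0.998, 0.014], [0.98, -0.06, 0.187], [0.188, 0.003, -0.982]]
ft_force: [-9.5, -38.0, 0.9]
grip_width: 0.0597
gripper_force: 18.8
7.15 press xyz [ 0.0011 -0.1205  0.0454] F [ -9.5 -38.    0.9] w 0.0597 q [-23.  36.  87.  12.  60. -26.]
world [ 0.5574 -0.0633  0.045 ] shift [ 0.0004 -0.0011  0.0005] turn [ 0.0026 -0.189   0.0016]
```

Box1 hit the stop: force rose from 6 to 38 N with almost no travel. I'm backing off, lifting, and checking the row.

```bash
python3 -m pendant '[[0.7,-0.004,0,-0.0008,0,0,0],[0.7,-0.01,0,-0.002,0,0,0],[0.7,-0.025,0,-0.005,0,0,0],[0.7,-0.05,0,-0.01,0,0,0],[0.7,-0.08,0,-0.02,0,-0.05,0]]'; python3 go.py -.053 -.1 .37
```

```text
time_s: 7.78
position: [0.5532, -0.1415, 0.0488]
tool_rot: [[0.06, 0.998, 0.009], [0.987, -0.06, 0.149], [0.149, 0.0, -0.989]]
ft_force: [-1.1, -0.1, 0.2]
grip_width: 0.0596
gripper_force: 0.0
7.775 press xyz [ 0.0005 -0.1984  0.0488] F [-1.1 -0.1  0.2] w 0.0596 q [-30.  37.  85.   9.  62. -30.]
world [ 0.5058 -0.04    0.37  ] shift [ 0.1452 -0.0533 -0.303 ] turn [ 0.0003 -0.1495  0.0011]
```

```bash
python3 -m pendant '[[0.0,0.009,0,-0.06,0,-0.05,0],[0.0,0.018,-0.01,-0.12,0,-0.1,0],[0.0,0.03,-0.02,-0.18,0,-0.15,0],[0.0,0.05,-0.035,-0.235,0,-0.15,0],[0.0,0.075,-0.05,-0.285,0,-0.15,0]]'; python3 go.py -.053 -.06 .37
```

```text
time_s: 8.4
position: [0.5043, -0.1056, 0.3442]
tool_rot: [[0.06, 0.998, 0.002], [0.998, -0.06, -0.0], [-0.0, 0.002, -1.0]]
ft_force: [0.5, 0.0, 0.3]
grip_width: -0.0004
gripper_force: 0.0
8.4 press xyz [-0.0504 -0.1655  0.3442] F [0.5 0.  0.3] w -0.0004 q [-25.  15.  68.   0.  96. -22.]
world [ 5.082e-01 -1.000e-04  3.700e-01] shift [ 0.1055 -0.0024 -0.0258] turn [0.0018 0.0001 0.0009]
```

```bash
python3 - <<'E'
from fit import *
for n in('box1','box2','box3'):
    pass
for i in range(5):
    y=[.16,.1,.04,-.02,-.08][i]; print(i+1,'expected top centre px',proj(T,W(x,(0,y,.062))).round(1),'rear edge',proj(T,W(x,(0,y-.03,.062))).round(1))
cv2.imwrite('pics/t3.png',cv2.resize(T['image'][190:310,120:360],None,fx=3.3,fy=3.3,interpolation=cv2.INTER_CUBIC))
E
```

```text
press [ 0.56683553  0.05601133 -0.06867799]
stop T [0.7 3.6]
lever_grip T [-1.   0.1]
lever_pivot T [-0.3 -0.1]
ram T [ 2.5 -0.1]
stop S [-1.7  0.5]
lever_grip S [ 1. -2.]
lever_pivot S [-0.7  0.8]
ram S [ 0.1 -1.2]
corner T [-3.   0.5]
corner T [ 0.7 -0.6]
1 expected top centre px [190.3 244.6] rear edge [203.6 244.4]
2 expected top centre px [217.  244.1] rear edge [230.3 243.9]
3 expected top centre px [243.6 243.7] rear edge [257.  243.4]
4 expected top centre px [270.3 243.2] rear edge [283.7 243. ]
5 expected top centre px [297.  242.8] rear edge [310.3 242.5]
```

View pics/t3.png

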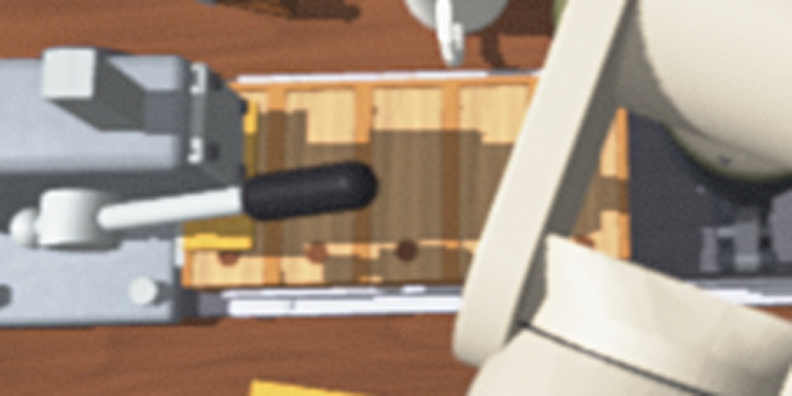

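The rear edge at column 310 and the joints at 203, 230 and 256 all match the predicted home positions, so the row is home and closed. Next is the lever.

```bash
python3 go.py -.053 .038 .365
```

```text
8.9 press xyz [-0.0504 -0.1658  0.3409] F [-0.8 -0.1  0.8] w 0.0002 q [-25.  15.  69.   0.  96. -22.]
world [0.5166 0.0976 0.365 ] shift [ 0.2038 -0.0009 -0.0239] turn [-0.0009 -0.0008  0.0082]
```

```bash
python3 -m pendant '[[0,0.03,0,-0.024,0,0,0],[0,0.08,0,-0.026,0,0,0.008],[0,0.13,0,-0.026,0,0,0.008],[0,0.18,-0.001,-0.026,0,0,0.008],[0,0.204,-0.001,-0.026,0,0,0.008]]'; python3 go.py -.053 .038 .365; python3 -c "
from h import *
T=env.get_image('side');c=T['image'][180:400,220:420];cv2.imwrite('pics/s4.png',cv2.resize(c,None,fx=2.7,fy=2.7,interpolation=cv2.INTER_CUBIC))"
```

```text
time_s: 9.52
position: [0.5162, 0.1002, 0.3675]
tool_rot: [[0.066, 0.998, 0.0], [0.998, -0.066, 0.0], [0.0, 0.0, -1.0]]
ft_force: [0.2, -0.5, -0.4]
grip_width: -0.0001
gripper_force: 0.0
9.525 press xyz [-0.0535  0.0406  0.3675] F [ 0.2 -0.5 -0.4] w -0.0001 q [ -2.  16.  64.   0. 100.   2.]
world [0.5166 0.0976 0.365 ] shift [-0.0026  0.0005  0.0025] turn [ 0.0001 -0.0002  0.0026]
```

View pics/s4.png

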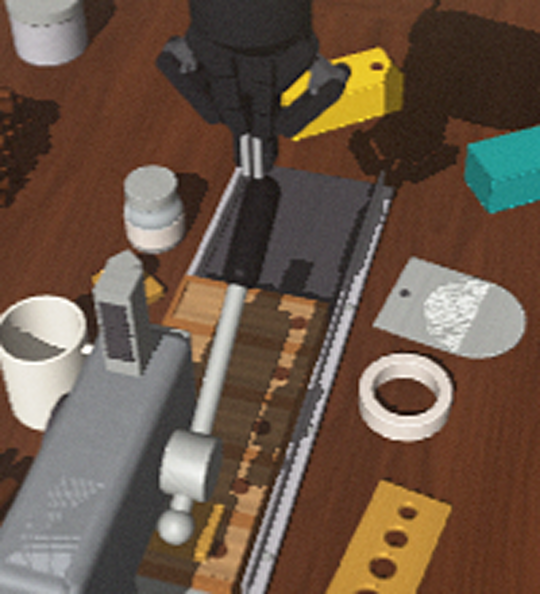

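The shut fingers are above the grip, at (255,160) in the crop over the grip at (258,200). Pressing down along the arc.

```bash
python3 -m pendant '[[0,-0.002,0,0.015,0,0,0],[0,-0.004,0,0.03,0,0,0],[0,-0.008,0,0.045,0,0,0],[0,-0.012,0,0.06,0,0,0],[0,-0.016,0,0.075,0,0,0]]'; python3 go.py -.053 .02 .222
```

```text
time_s: 10.2
position: [0.5158, 0.081, 0.293]
tool_rot: [[0.069, 0.998, 0.002], [0.998, -0.069, -0.001], [-0.001, 0.002, -1.0]]
ft_force: [-0.1, -2.9, 5.9]
grip_width: -0.0
gripper_force: 2.5
10.2 press xyz [-0.0527  0.0214  0.293 ] F [-0.1 -2.9  5.9] w -0.0 q [-4. 17. 74. -0. 89. -0.]
world [0.5153 0.0796 0.222 ] shift [-0.0013 -0.0005  0.071 ] turn [ 0.0025  0.0012 -0.0002]
```

```bash
python3 -m pendant '[[0,-0.001,0,0.014,0,0,0],[0,-0.002,0,0.028,0,0,0],[0,-0.002,0,0.042,0,0,0],[0,-0.002,0,0.054,0,0,0],[0,-0.002,0,0.062,0,0,0]]'; python3 go.py -.053 .02 .222
```

```text
time_s: 10.82
position: [0.5161, 0.0787, 0.2322]
tool_rot: [[0.069, 0.998, 0.004], [0.998, -0.069, -0.002], [-0.002, 0.004, -1.0]]
ft_force: [-8.1, -4.2, 35.8]
grip_width: 0.0002
gripper_force: 18.1
10.825 press xyz [-0.0522  0.0191  0.2322] F [-8.1 -4.2 35.8] w 0.0002 q [-4. 20. 80. -0. 80. -0.]
world [0.5153 0.0796 0.222 ] shift [ 0.0009 -0.0009  0.0102] turn [ 0.004   0.0018 -0.0003]
```

The force jumped to 36 N at about 0.62 rad, so the die is bearing on the lid. Holding.

```bash
python3 -m pendant '[[0,0,0,0.0005,0,0,0],[0,0,0,0.0005,0,0,0],[0,0,0,0.0005,0,0,0],[0,0,0,0.0005,0,0,0],[0,0,0,0.0005,0,0,0]]'; python3 go.py -.053 .02 .222; python3 -c "
from h import *
T=env.get_image('side');c=T['image'][180:400,220:420];cv2.imwrite('pics/s5.png',cv2.resize(c,None,fx=2.7,fy=2.7,interpolation=cv2.INTER_CUBIC))
x=np.load('press.npy');c,s=np.cos(x[2]),np.sin(x[2])
r=env.tip_of('side','lever_grip');print(r and (r[0]['conf'],r[0]['centre']))
for a in(.5,.56,.6,.64,.67):
  e=np.deg2rad(28)-a;p=(-.053,.197-.165*np.cos(e),.225+.165*np.sin(e));print(a,proj(T,(x[0]+c*p[0]-s*p[1],x[1]+s*p[0]+c*p[1],p[2])))"
```

```text
time_s: 11.45
position: [0.516, 0.0786, 0.2334]
tool_rot: [[0.069, 0.998, 0.006], [0.998, -0.069, -0.003], [-0.002, 0.006, -1.0]]
ft_force: [-6.7, -4.6, 22.6]
grip_width: 0.0
gripper_force: 12.0
11.45 press xyz [-0.0523  0.0191  0.2334] F [-6.7 -4.6 22.6] w 0.0 q [-4. 20. 80. -0. 80. -0.]
world [0.5153 0.0796 0.222 ] shift [ 0.0009 -0.0008  0.0114] turn [ 0.0058  0.0021 -0.0002]
(0.78, [319.0, 296.2])
0.5 [317.1787904  287.10681083]
0.56 [317.23728375 290.52515542]
0.6 [317.22968362 292.88606926]
0.64 [317.18536359 295.30896666]
0.67 [317.12831565 297.16498347]
```

View pics/s5.png

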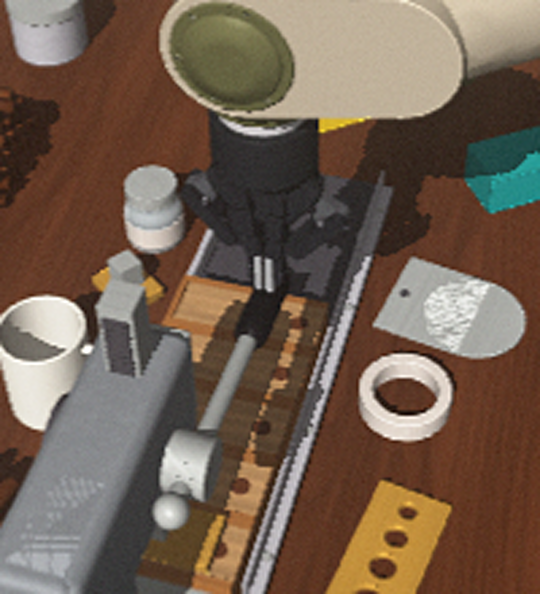

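The lever is down: the detected grip row of 296 corresponds to about 0.65 rad. I'll press a touch more for margin, then release.

```bash
python3 -m pendant '[[0,0,0,0.0015,0,0,0],[0,0,0,0.002,0,0,0],[0,0,0,0.002,0,0,0],[0,0,0,0.002,0,0,0],[0,0,0,0.002,0,0,0]]'; python3 go.py -.053 .02 .222
```

```text
time_s: 12.18
position: [0.5161, 0.0787, 0.2325]
tool_rot: [[0.069, 0.998, 0.007], [0.998, -0.069, -0.003], [-0.002, 0.007, -1.0]]
ft_force: [-9.2, -4.9, 31.9]
grip_width: -0.0002
gripper_force: 16.0
12.175 press xyz [-0.0522  0.0191  0.2325] F [-9.2 -4.9 31.9] w -0.0002 q [-4. 20. 81. -0. 79. -0.]
world [0.5153 0.0796 0.222 ] shift [ 0.0009 -0.0009  0.0105] turn [ 0.0073  0.0022 -0.0001]
```

```bash
python3 -m pendant '[[0,0,0,-0.012,0,0,0],[0,0,0,-0.026,0,0,0],[0,0,0,-0.04,0,0,0],[0,0.003,0,-0.055,0,0,0],[0,0.006,0,-0.07,0,0,0]]'; python3 -m pendant '[[0,0.005,0,-0.015,0,0,0],[0,0.01,0,-0.03,0,0,0],[0,0.013,0,-0.045,0,0,0],[0,0.014,0,-0.06,0,0,0],[0,0.014,0,-0.085,0,0,0]]'; python3 -m pendant '[[0,0,0,-0.03,0,0,0],[0,-0.05,0,-0.03,0,0,0],[0,-0.10,0,-0.03,0,0,0],[0,-0.15,0,-0.03,0,0,0],[0,-0.2,0,-0.03,0,0,0]]'; python3 fit.py; cp pics/crop1.png pics/t6.png; python3 -c "
from rig import env;o=env.observe();print(o['time_s'],o['position'],o['ft_force'])"
```

```text
time_s: 12.8
position: [0.5156, 0.0864, 0.2991]
tool_rot: [[0.068, 0.998, 0.001], [0.998, -0.068, 0.001], [0.001, 0.001, -1.0]]
ft_force: [0.5, 1.2, 1.2]
grip_width: 0.0001
gripper_force: 0.9
time_s: 13.42
position: [0.516, 0.1002, 0.3832]
tool_rot: [[0.068, 0.998, -0.002], [0.998, -0.068, 0.0], [0.0, -0.002, -1.0]]
ft_force: [0.1, -0.1, 0.9]
grip_width: -0.0001
gripper_force: 0.0
time_s: 14.05
position: [0.5023, -0.1008, 0.4132]
tool_rot: [[0.068, 0.998, -0.0], [0.998, -0.068, 0.001], [0.001, -0.0, -1.0]]
ft_force: [0.5, 0.6, 0.2]
grip_width: -0.0001
gripper_force: 0.0
press [ 0.5675087   0.05711421 -0.07197583]
stop T [1.7 3.6]
lever_grip T [0.1 0.5]
ram T [0.2 1. ]
stop S [-1.7 -0.7]
lever_grip S [-1.8 -2.5]
lever_pivot S [-1.5  2.7]
ram S [ 0.9 -0.1]
corner T [-3.3  0.8]
corner T [ 0.1 -0.4]
338 [-0.00222505 -0.17335361]
340 [-0.00229002 -0.17785025]
342 [-0.00235499 -0.18234688]
14.55 [ 0.50286473 -0.09854205  0.41361966] [-0.76571116  0.11248923  0.03680472]
```

View pics/t6.png

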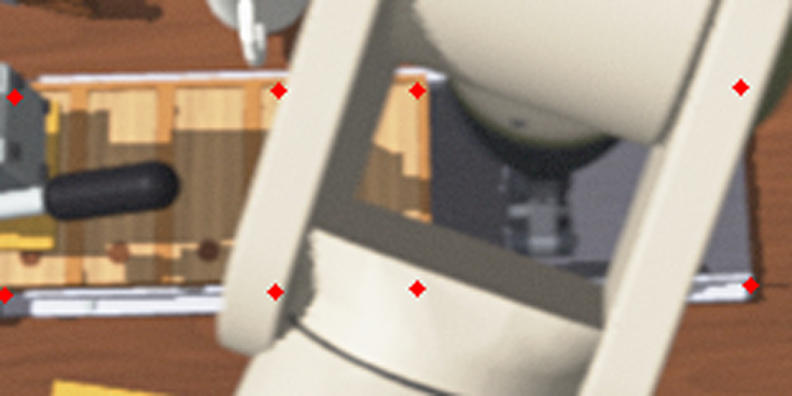

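The lever is back up, with the grip at its rest position in both cameras. The row's rear edge is still at column 310, and the arm is clear. Handing in.

```bash
python3 -c "from rig import env;print(env.close_job())"
```

```text
the job is handed in; nothing more can be done
None
```

The job is handed in, but `close_job()` gave no verdict: the five boxes were pushed home against the stop with no gaps seen, the lever was pressed to about 0.65 rad and held for just over a second, and it is back up with the arm clear.

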